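Load the vial tray onto the bench shaker

ROBOT

A 6-joint arm with a two-finger parallel gripper is mounted at the origin on the work surface. World frame = base frame: x ahead of the robot, y to its left, z up, the work surface at z = 0. Lengths are in mm, angles in rad, forces in N, time in s.
With the tool pointing down it reaches from about 375 to 900 mm from the base axis. Payload 3.1 kg.
Tool frame: the origin (TCP) lies at the very end of the fingers, on their centre line; the grasp point (between the pads) lies 19 mm behind it; z points along the fingers, x is the direction in which the jaws open and shut, and the axes are right-handed (so a half turn about z gives the same grasp; the last joint's range is limited). The gripper opens to 87 mm and grips with 3 to 60 N. Pads are 19 mm wide; open, the fingers measure 117 mm over their backs; the gripper's body (75 mm by 190 mm) begins 51 mm behind the grasp point.
Start: joints at [0.943, 0.527, 1.433, -0, 1.181, -0.178], TCP at [271.699, 562.829, 222.548] pointing down, gripper open.
Joint ranges: [-3.08, 3.08], [-0.75, 2.2], [0.22, 2.44], [-1.43, 4.57], [0, 2.65], [-2.85, 2.85]. Speed limits (rad/s): [2.79, 2.79, 3.14, 3.14, 3.14, 3.14].

INTERFACE

Orientations are given as a unit quaternion [w, x, y, z].
In Python, from workcell import sense, grab_frame, camera_info, hand_in, silhouettes gives the robot as it stands.
- The arm moves only by the tool drive_tool, never from a script. Its argument "rows" is a list of rows, each a list of 4 numbers: the shift along the tool's x, y, z in cm, then the turn about the tool's z in degrees. In form: [[x, y, z, twist], ...]. A call has 1 to 12 rows; each row is the pose to reach, as a shift and turn from the pose commanded when the call began, along the tool's axes at that moment; what a row does not reach only later rows make up. A row lasts 1/8 s, in which the tool goes at most 62.5 mm and 10.7 degrees, less where a joint would pass 70% of its speed; a pose out of reach is approached as far as the arm can. A call with a gripper value outside its range is refused whole. "fingers" is the finger opening in cm, from 0 to 8.7, set as the call begins (left out, the last holds). The fingers move at their own pace and stop on an object; "newtons" is the grip in N (left out, the last holds). Time passes only in rows, so rows that repeat a pose let the fingers close. It gives the time, the measured TCP pose, the force and the opening at its end, in the units of the state.
- sense(): the state, without advancing time (a new reading comes with each control period).
- grab_frame(name): name is "scene" or "top" or "wrist"; returns the picture (384x512x3 uint8, red, green, blue); there is no depth.
- camera_info(name): a dict with "fx", "fy", "cx", "cy" (pixels), "R" (3x3) and "t" (3): a world point X has camera coordinates R X + t; the wrist camera has in their place "T_tool_cam" (4x4, takes a point from camera to tool coordinates, whose origin is the TCP and whose axes are the tool frame's). Camera axes: x right, y down, z forward; pixel columns grow to the right and rows downward; lengths in mm; the calibration is good to about 2 mm. The wrist camera is an equidistant fisheye: a pixel r from the principal point sees the ray r / f radians off the axis. A picture is of the moment at which its call begins: read the wrist's pose just before it. camera_info takes no time and is no camera call.
- hand_in(): hands the job in, once; it reports no verdict.
Trained networks look in the newest picture that a camera, given by its name, has taken for a name from the list of things; names that differ only in an ending like _2 or _b are one class to them, and where a whole thing is asked for, a point or a joint stands for the part that bears it (a point fixed in the world has none). Each returns a list of dicts, best first, with "p" (0 to 1); they miss things now and then, are a little off and sometimes report something else, mostly with a low value. They report only what shows in the picture. A call takes as long as a camera call. They do not tell look-alikes from the thing itself.
- silhouettes(camera, target): "pixels" (384x512 bool, what is visible of it) and "box" ([left, top, width, height] in pixels, round what is visible of it).
The state is a dict: "time_s": time; "qpos": joint angles; "qd": joint speeds; "tau": joint torques, N m; "ee_pos": TCP position; "ee_rot": TCP orientation; "wrist_force": force on the tool from outside, world axes, zero at the start; "wrist_torque": the same for the moment, N m; "opening": opening from 0.0 (shut) to 1.0 (fully open).
Only numpy, scipy, OpenCV 4.12 (cv2) and the standard library are available. Lean on these libraries where they do the work, as an engineer would, in place of code of your own. Each camera call takes 0.05 s, during which the arm holds its last target. There are 200 camera calls.

TASK

Carry the tray of vials by its handle to the bench shaker, near level all the way so that every vial stays standing, and clear of the glassware. The deck has stopped somewhere along its short stroke: feel the tongue in under its fixed lip, right up to the stop, the other end raised only the few degrees this takes, then swing that end down and press it, without brute force, until the sprung roller snaps over the tray's foot and the tray lies flat on the deck. Let go.

Things in the scene. Friction and masses are not known exactly. Their poses are not given: they have to be found in the camera images.
- tray: Open sheet-metal sample tray, 120 mm wide (y), about 0.38 kg, with five loose vials on its floor (0.14 kg). Origin: centre of its underside; x towards the tongue end, z up. Floor 5 mm thick, x -90 to 78 mm; walls 4 mm thick, tops at z 36 mm, outer faces at x +-78, y +-60 mm. Carrying handle across the middle, tongue at the +x end, foot and thumb ledge at the -x end.
- handle (a point): Centre of the tray's handle bar: tray frame (0, 0, 86) mm, axes as the tray's. Black bar 12 mm thick (x), 30 mm high (z 71 to 101 mm), 112 mm long (y), on two flat legs at its ends. The vials' caps reach z = 62 mm, below the bar, in front of it and behind it.
- ledge (a point): Middle of the top of the thumb ledge at the tray's -x end, above the foot: tray frame (-84, 0, 40) mm, axes as the tray's. 20 mm deep in x, 80 mm wide in y, 4 mm thick, rigid with the tray: the place to press.
- tongue (a point): Middle of the tip of the tongue, at its underside: tray frame (106, 0, 0) mm, axes as the tray's. The tongue is flat, 80 mm wide, 5 mm thick (z 0 to 5 mm), and stands out 28 mm from the wall.
- foot (a point): Middle of the end of the foot, at its underside: tray frame (-90, 0, 0) mm, axes as the tray's. The foot is the floor standing out 12 mm past the wall, 120 mm wide, 6 mm thick.
- shaker: Reciprocating bench shaker, fixed: cream housing 190 mm wide (y), 75 mm high, x -168 to 125 mm, a sloped blue control panel at the -x end, and on top a grey deck plate (263 x 170 mm) with a lip, side guides and a roller catch. Origin: on the bench, mid-housing; x points to the lip end, z up.
- seat (a point): Fixed point: where the tray's origin lies when seated with the deck fully back (to -x); on the deck's upper face, 95 mm over the bench, 15 mm to -x of the shaker's origin; x points to the lip (the tongue end goes there), z up. The deck, with lip, guides and catch, has stopped anywhere from 0 to 30 mm ahead (+x) of fully back; how far is not in the state. Its locked drive holds it there.
- lip (a point): Fixed: where the front edge of the steel lip's roof is with the deck fully back, underside: seat frame (96, 0, 9) mm, axes as the seat's. Gap over the deck 9 mm high; back stop's face at x 107.5 mm; the mouth turns up ahead of the edge to z 18 mm at x 86 mm; 110 mm wide. Side guides: inner faces y +-63 mm, x +-55 mm, flared out from z 8 to 16 mm. All move ahead with the deck.
- roller (a point): Fixed: where the axis of the catch's white roller is with the deck fully back, mid-length: seat frame (-93, 0, 12.3) mm, axes as the seat's; it moves ahead with the deck. Roller along y, 66 mm long, 14 mm in diameter (top at z 19.3 mm), low friction; behind it a black block, seat x -138 to -116 mm, 18 mm high.
- catch (a joint): Sprung slide of the roller in the deck, m: 0 = forward (at rest, and again once snapped over the foot), up to 0.009 pushed back to -x. Spring 10 N at rest, 13 N at 3 mm. Under its own weight the hooked tray stays up, its foot on the roller 16 to 19 mm over the deck; 8 to 15 N down on the ledge (about double at the handle) drives it past, if the tongue is up to the stop (within 2 mm).
- vial1: Capped glass vial, 27.4 mm in diameter, 57 mm high, 28 g, standing loose on the tray's floor, left front (+x, +y) of the handle. Origin: centre of its underside, z up.
- vial2: Capped glass vial, 27.4 mm in diameter, 57 mm high, 28 g, standing loose on the tray's floor, right front (+x, -y) of the handle. Origin: centre of its underside, z up.
- vial3: Capped glass vial, 27.4 mm in diameter, 57 mm high, 28 g, standing loose on the tray's floor, left rear (-x, +y) of the handle. Origin: centre of its underside, z up.
- vial4: Capped glass vial, 27.4 mm in diameter, 57 mm high, 28 g, standing loose on the tray's floor, middle rear (-x) of the handle. Origin: centre of its underside, z up.
- vial5: Capped glass vial, 27.4 mm in diameter, 57 mm high, 28 g, standing loose on the tray's floor, right rear (-x, -y) of the handle. Origin: centre of its underside, z up.
- bottle: Bystander: amber glass bottle with a cap, 56 mm in diameter, 115 mm high. Origin: centre of its underside.
- flask: Bystander: round glass flask with a neck, sitting in a cork ring 84 mm in diameter (one piece), 113 mm high. Origin: centre of its underside.
- beaker: Bystander: glass beaker, 52 mm in diameter, 70 mm high. Origin: centre of its underside.
Things that resemble listed ones, but are neither listed nor needed, are in the scene too. There is more than one size of the tray; the job needs the smaller.

How it is judged:
By the outcome, as a careful person would: the job done as asked, in the order asked, and still so for the second after the job is handed in, with the robot touching nothing.
It also fails if it takes over 72 s, if anything falls off the work surface, if the arm or the gripper's body presses on something with over 40 N, if the wrist force passes 120 N, or if a joint passes its speed limit or range.

## Working session

There is one attempt and no reset: what is moved stays moved. The work goes in short steps, Python scripts to look and compute and a tool call to move; the robot and the scene stay as the last step left them, time stands still between calls to the robot, and variables do not carry over. Pictures are saved under pics/ and viewed, about 8 in all and at most 12, crops included, and the job is handed in when it is done.

Besides the shell and the picture viewer there is one more tool, called after ">>>" by a JSON object that holds its "method" and its "body", one argument or row to a line. drive_tool: Moves the arm, as the interface text tells. Its arguments: {"type":"object","properties":{"rows":{"type":"array","items":{"type":"array","items":{"type":"number"}}},"fingers":{"type":"number"},"newtons":{"type":"number"}},"required":["rows"]}

```bash
mkdir -p pics; ls; python3 - <<'E'
from workcell import *
import cv2,numpy as np
s=sense();print(s)
a=grab_frame("scene");b=grab_frame("top")
cv2.imwrite("pics/a.png",np.hstack([a,b])[:,:,::-1])
im=np.hstack([a,b])
cv2.imwrite("pics/st.png",cv2.resize(np.vstack([a,b]),None,fx=.78,fy=.78,interpolation=cv2.INTER_AREA)[:,:,::-1])
cv2.imwrite("pics/scene.png",a[:,:,::-1]);cv2.imwrite("pics/top.png",b[:,:,::-1])
for c in("scene","top","wrist"):print(c,camera_info(c))
for c in("scene","top"):
  for t in("tray","shaker","bottle","flask","beaker"):
    for d in silhouettes(c,t):
      ys,xs=np.nonzero(d["pixels"]);print(c,t,round(d["p"],2),d["box"],xs.mean().round(1),ys.mean().round(1))
E
```

```text
pics
{'time_s': 0.0, 'qpos': array([ 9.42512623e-01,  5.28466256e-01,  1.43386916e+00, -1.84333376e-05,
        1.18136677e+00, -1.78454054e-01]), 'qd': array([-0.00118379, -0.00146748,  0.00019583, -0.00021788,  0.00113968,
       -0.00082118]), 'tau': array([ 6.31365274e-04, -4.40040350e+01, -1.76591724e+01,  6.36188406e-02,
        5.81084308e-02, -1.50805608e-04]), 'ee_pos': array([271.28734446, 562.26701408, 221.58209903]), 'ee_rot': array([ 4.01130335e-04,  8.46995933e-01,  5.31598322e-01, -9.75552170e-04]), 'wrist_force': array([-0.147024  , -0.37230298,  0.14370081]), 'wrist_torque': array([-0.04722909,  0.04005403, -0.02274872]), 'opening': 1.0009797355959211}
scene {'fx': 467.628123102359, 'fy': 467.628123102359, 'cx': 258.95022379082513, 'cy': 191.63630540506216, 'R': array([[-0.34882981,  0.93695363,  0.02087262],
       [ 0.65805976,  0.26073318, -0.70638202],
       [-0.66728938, -0.23267168, -0.70752298]]), 't': array([ 117.5581183 , -365.57128265, 1799.51246382])}
top {'fx': 497.435604757244, 'fy': 497.435604757244, 'cx': 258.57363720605747, 'cy': 192.70941816879804, 
[... 746 characters left out ...]
[361.1, 173.4, 108.8, 90.7] 419.5 221.6
scene shaker 0.61 [109.2, 125.8, 99.2, 88.9] 155.4 168.7
scene bottle 0.81 [237.2, 147.6, 19.3, 37.8] 246.6 167.6
scene bottle 0.46 [297.5, 188.7, 43.3, 62.9] 319.7 219.8
scene flask 0.59 [214.8, 175.5, 28.8, 40.3] 229.1 196.5
scene beaker 0.87 [187.8, 221.6, 21.0, 29.2] 196.7 236.7
top tray 0.75 [85.5, 196.2, 92.6, 69.0] 130.7 228.6
top tray 0.59 [208.4, 212.8, 10.7, 6.5] 214.7 216.0
top bottle 0.74 [279.2, 228.0, 23.8, 17.0] 290.6 234.0
top flask 0.7 [284.8, 185.4, 18.2, 24.7] 292.6 198.2
top beaker 0.71 [341.4, 159.0, 61.6, 93.1] 369.8 206.6
top beaker 0.55 [190.7, 171.1, 45.1, 64.6] 212.0 203.1
top beaker 0.45 [295.4, 131.7, 10.8, 19.2] 299.1 142.8
```

```bash
python3 - <<'E'
import cv2,numpy as np
a=cv2.imread("pics/scene.png")[110:290,90:490];b=cv2.imread("pics/top.png")[110:290,60:460]
im=cv2.resize(np.vstack([a,b])[:, :],None,fx=1.65,fy=1.65,interpolation=cv2.INTER_CUBIC);print(im.shape)
cv2.imwrite("pics/v1.png",im)
E
```

```text
(594, 660, 3)
```

View pics/v1.png

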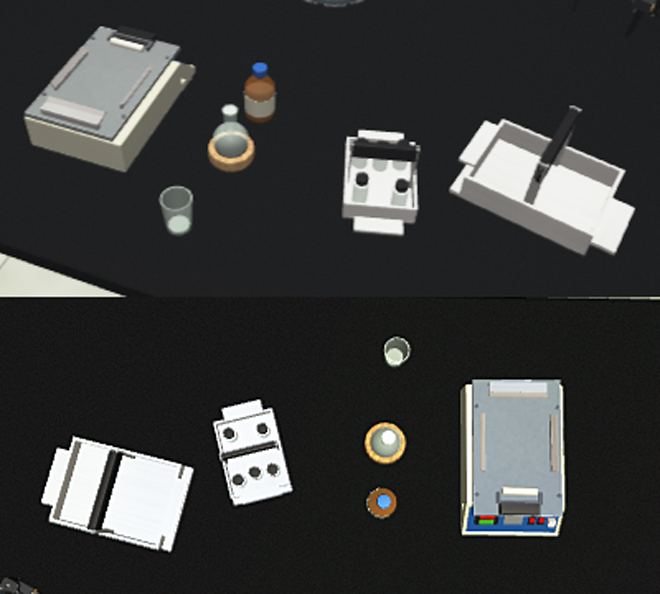

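Picture 1 (crop of scene above top view): there are two trays. The large empty one is at top px (130,228) and the small one with five vials at top px (212,203). The small one is the match, since it carries the vials and has the smaller size. Its tongue points to +x, yawed slightly to +y. The shaker is at top px (370,206) with lip far (+x) and roller near. Next I fit the poses.

```bash
cat > h.py <<'E'
from workcell import *
import cv2,numpy as np
from scipy.optimize import minimize
from scipy.spatial.transform import Rotation as Rn
def box(x0,x1,y0,y1,z0,z1): return np.array([[x,y,z] for x in(x0,x1) for y in(y0,y1) for z in(z0,z1)],float)
TRAY=[box(-78,78,-60,60,0,36),box(78,106,-40,40,0,5),box(-90,-78,-60,60,0,6),box(-94,-74,-40,40,36,40)]
HOUS=[box(-110,125,-95,95,0,75)]
def proj(c,X):
    P=X@c["R"].T+c["t"]; return np.c_[c["fx"]*P[:,0]/P[:,2]+c["cx"],c["fy"]*P[:,1]/P[:,2]+c["cy"]]
def wcam(s):
    """wrist world->cam fn"""
    c=camera_info("wrist");T=np.eye(4);q=s["ee_rot"];T[:3,:3]=Rn.from_quat(np.r_[q[1:],q[0]]).as_matrix();T[:3,3]=s["ee_pos"]
    return c,T@c["T_tool_cam"]
def wproj(c,M,X):
    P=(X-M[:3,3])@M[:3,:3];rho=np.hypot(P[:,0],P[:,1]);k=np.arctan2(rho,P[:,2])/np.maximum(rho,1e-9)
    return np.c_[c["fx"]*k*P[:,0]+c["cx"],c["fy"]*k*P[:,1]+c["cy"]]
def wray(c,M,u,z):
    """pixel -> world point at height z"""
    d=np.array([(u[0]-c["cx"])/c["fx"],(u[1]-c["cy"])/c["fy"]]);r=np.hypot(*d);v=M[:3,:3]@np.r_[d/r*np.sin(r),np.cos(r)]
    return M[:3,3]+v*(z-M[2,3])/v[2]
def place(B,p,z=0):
    c,s=np.cos(p[2]),np.sin(p[2]);return B@np.array([[c,s,0],[-s,c,0],[0,0,1]])+[p[0],p[1],z]
def render(f,parts,p,shape,S=4,z=0):
    m=np.zeros((shape[0]*S,shape[1]*S),np.uint8)
    for B in parts:
        u=f(place(B,p,z)); cv2.fillConvexPoly(m,cv2.convexHull(((u+.5)*S*16).astype(np.int32)),1,shift=4)
    return m
E
python3 - <<'E'
from h import *
S=4
cams={n:camera_info(n) for n in("scene","top")}
im={n:cv2.imread(f"pics/{n}.png") for n in cams}
roi={"scene":(290,178,350,262),"top":(183,160,243,245)}
M={}
for n in cams:
    x0,y0,x1,y1=roi[n];g=cv2.resize(im[n].min(2),None,fx=S,fy=S,interpolation=cv2.INTER_LINEAR)
    m=np.zeros_like(g);m[y0*S:y1*S,x0*S:x1*S]=g[y0*S:y1*S,x0*S:x1*S]>85
    m=cv2.morphologyEx(m,cv2.MORPH_CLOSE,np.ones((45,45)));M[n]=m
def cost(p,ns=("scene","top")):
    r=0
    for n in ns:
        x0,y0,x1,y1=roi[n];R=render(lambda X:proj(cams[n],X),TRAY,p,(384,512))
        r+=1-(R&M[n]).sum()/(R|M[n]).sum()
    return r
# init from top centroid
c=cams["top"]
def back(c,u,z):
    v=c["R"].T@np.r_[(u[0]-c["cx"])/c["fx"],(u[1]-c["cy"])/c["fy"],1];o=-c["R"].T@c["t"];return o+v*(z-o[2])/v[2]
p0=np.r_[back(c,(212,203),20)[:2],.23];print(p0)
for ns in(("top",),("scene",),("scene","top")):
    r=minimize(cost,p0,args=(ns,),method="Nelder-Mead",options=dict(initial_simplex=p0+np.array([[0,0,0],[8,0,0],[0,8,0],[0,0,.1]])));print(ns,r.x,r.fun)
# shaker coarse pts
for nm,u,z in(("lipL",(490,384),0),("lipR",(546,384),0),("rolL",(500,493),0),("rolR",(540,493),0),("dFL",(473,380),0),("dBL",(473,515),0),("dBR",(550,515),0),("dFR",(563,380),0)):
    uu=(u[0]/1.65+60,(u[1]-297)/1.65+110);print(nm,back(c,uu,95+{"l":12,"r":15,"d":0}[nm[0]])[:2].round())
for nm,u,h in(("bottle",(290.6,234),115),("flask",(292.6,198.2),60),("beaker",(299.1,142.8),35)):print(nm,back(c,u,h)[:2].round())
E
```

```text
[5.87153765e+02 2.76601401e+02 2.30000000e-01]
('top',) [5.81755777e+02 2.75813509e+02 2.63408231e-01] 0.02885225110970202
('scene',) [5.78686749e+02 2.74251808e+02 2.68260264e-01] 0.030378162385961582
('scene', 'top') [5.80740759e+02 2.75291522e+02 2.70966917e-01] 0.07777784319346503
lipL [ 716. -187.]
lipR [ 718. -295.]
rolL [ 507. -205.]
rolR [ 509. -280.]
dFL [ 726. -157.]
dBL [ 465. -157.]
dBR [ 468. -303.]
dFR [ 729. -331.]
bottle [486.  20.]
flask [604.  12.]
beaker [793.  -9.]
```

>>> {"method": "drive_tool", "body": {
  "rows": [
    [-1,4,0,5],
    [-3,10,0,13],
    [-5,16,0,22],
    [-7,22,0,31],
    [-8.9,28,0,38],
    [-10.5,34,0,44],
    [-11.7,38,0,48],
    [-12.4,40.3,0,49],
    [-12.4,40.3,0,49],
    [-12.4,40.3,0,49]
  ],
  "fingers": 8.7,
  "newtons": 25
}}

```text
time_s: 1.85
ee_pos: [579.1, 277.2, 222.4]
ee_rot: [-0.0, 0.991, 0.133, -0.001]
wrist_force: [-0.5, 0.1, -0.3]
opening: 0.998
```

```bash
python3 - <<'E'
from h import *
s=sense();im=grab_frame("wrist");np.savez("w1.npz",q=s["ee_rot"],p=s["ee_pos"]);print(s["ee_pos"],s["ee_rot"],s["qpos"],s["time_s"])
cv2.imwrite("pics/w1.png",im[:,:,::-1])
c,M=wcam(s);v=im[:,:,::-1].copy()
for B in TRAY[:2]+TRAY[3:]+[box(-6,6,-56,56,71,101)]:
    u=wproj(c,M,place(B,(580.5,275.2,.267)))
    for a in range(8):
        for k in(1,2,4):
            if not a&k: cv2.line(v,tuple(u[a].astype(int)),tuple(u[a|k].astype(int)),(0,0,255),1)
cv2.imwrite("pics/v2.png",cv2.resize(v,(768,576)))
E
```

```text
[579.08633989 277.21800255 222.37391653] [-3.28971258e-04  9.91052276e-01  1.33471462e-01 -8.03932634e-04] [2.72289374e-01 5.51638853e-01 1.38644765e+00 9.35380276e-04
 1.20500800e+00 4.21211598e-03] 1.85
```

View pics/v2.png

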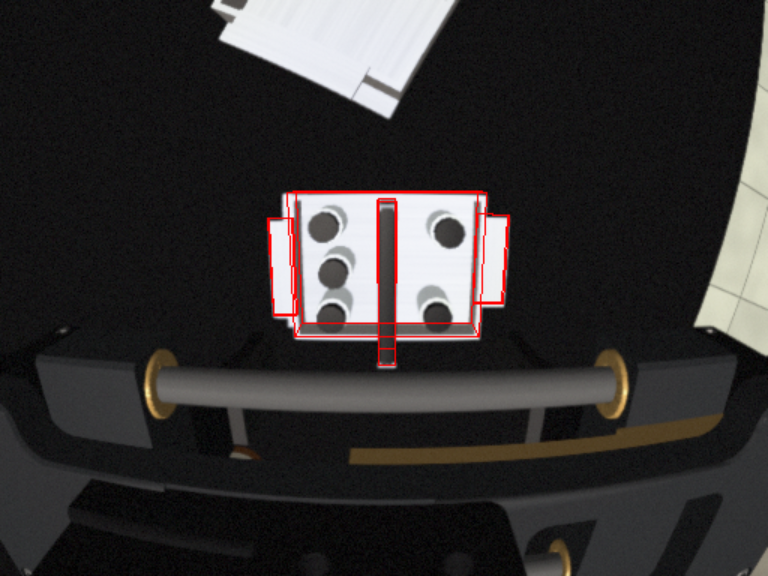

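Picture 2: the overlay of the fitted model matches the tray to within about 1 px. The bar is at (387,285) and the vials stand clear of the jaws. Descending to grip.

>>> {"method": "drive_tool", "body": {
  "rows": [
    [0.05,0.15,2,0],
    [0.1,0.25,5.5,0],
    [0.1,0.25,9,0],
    [0.1,0.25,12,0],
    [0.1,0.25,13.6,0],
    [0.1,0.25,14.2,0],
    [0.1,0.25,14.2,0]
  ],
  "fingers": 6
}}

```text
time_s: 2.78
ee_pos: [582.5, 274.4, 81.1]
ee_rot: [-0.0, 0.991, 0.133, 0.0]
wrist_force: [-0.4, 0.1, 0.9]
opening: 0.695
```

>>> {"method": "drive_tool", "body": {
  "rows": [
    [0,0,0,0],
    [0,0,0,0],
    [0,0,0,0],
    [0,0,0,0],
    [0,0,0,0],
    [0,0,0,0]
  ],
  "fingers": 0,
  "newtons": 25
}}

```text
time_s: 3.52
ee_pos: [581.3, 273.5, 80.5]
ee_rot: [0.0, 0.991, 0.133, -0.001]
wrist_force: [-3.3, -1.0, 2.2]
opening: 0.132
```

>>> {"method": "drive_tool", "body": {
  "rows": [
    [0,0,-0.1,0],
    [0,0,-0.4,0],
    [0,0,-0.9,0],
    [0,0,-1.5,0],
    [0,0,-2.0,0],
    [0,0,-2.2,0],
    [0,0,-2.2,0]
  ]
}}

```text
time_s: 4.4
ee_pos: [582.4, 273.8, 102.9]
ee_rot: [-0.0, 0.991, 0.133, 0.0]
wrist_force: [-1.2, 0.0, -4.8]
opening: 0.14
```

```bash
python3 - <<'E'
from h import *
s=sense();im=grab_frame("wrist");print(s["ee_pos"],s["ee_rot"],s["wrist_force"],s["wrist_torque"],s["opening"]*87)
a=grab_frame("scene")[150:280,270:470]
v=np.vstack([cv2.resize(im,(600,450))[80:330],cv2.resize(a,(600,390),interpolation=cv2.INTER_CUBIC)[:340]])
cv2.imwrite("pics/v3.png",v[:,:,::-1])
E
```

```text
[582.43843114 273.83277769 102.87655234] [-3.49539259e-05  9.91180733e-01  1.32516722e-01  2.68936687e-04] [-1.23785671  0.02869582 -4.78586493] [-0.09907933  0.00480413  0.00134029] 12.147480340625666
```

View pics/v3.png

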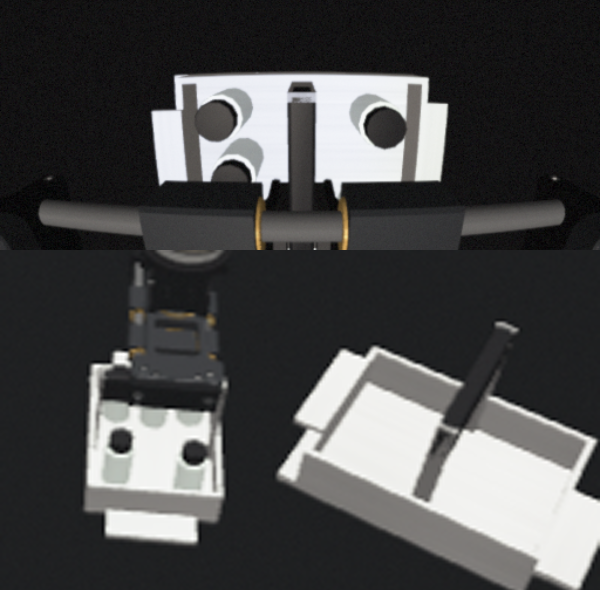

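Picture 3: the tray is level in the grip, all five vials are standing, and its full weight is on the wrist. Next I locate the shaker from an enlarged crop.

```bash
python3 - <<'E'
import cv2,numpy as np
a=cv2.imread("pics/top.png")[155:258,335:408];b=cv2.imread("pics/scene.png")[120:220,105:215]
A=cv2.resize(a,None,fx=5.5,fy=5.5,interpolation=cv2.INTER_CUBIC);B=cv2.resize(b,None,fx=3.5,fy=3.5,interpolation=cv2.INTER_CUBIC)
B=cv2.copyMakeBorder(B,0,A.shape[0]-B.shape[0],0,0,cv2.BORDER_CONSTANT);im=np.hstack([A,B]);print(im.shape,A.shape);cv2.imwrite("pics/v4.png",im)
E
```

```text
(566, 787, 3) (566, 402, 3)
```

View pics/v4.png

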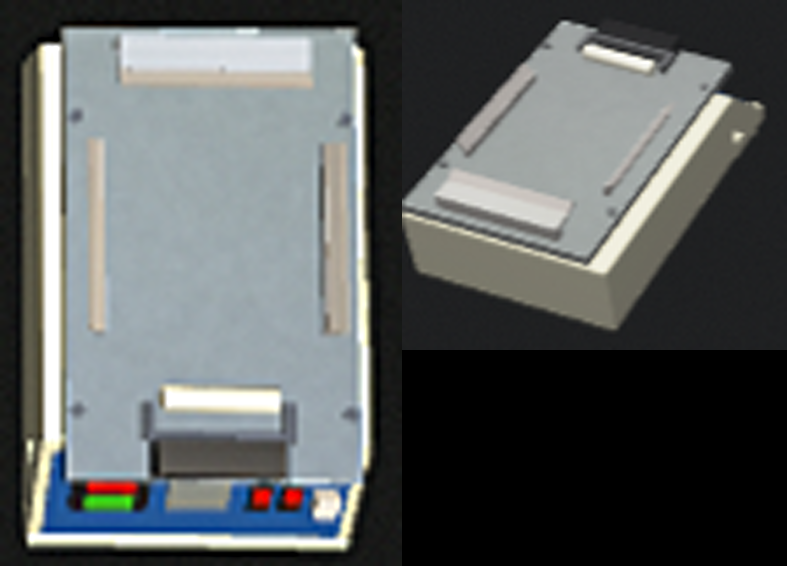

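Picture 4: the lip mouth is at crop (119–312, 86), the roller at (160–281, 386–412), the guides span rows 140–331, and the deck corners are (62,28), (357,28), (67,482) and (360,482). I fit the deck pose from these.

```bash
python3 - <<'E'
from h import *
from scipy.optimize import least_squares
c=camera_info("top");cs=camera_info("scene")
f=lambda u:np.array([(u[0]+.5)/5.5-.5+335,(u[1]+.5)/5.5-.5+155])
g=lambda u:np.array([(u[0]-402+.5)/3.5-.5+105,(u[1]+.5)/3.5-.5+120])
# seat-frame pt (nan = x free via cx), crop px, weights ux,uy
D=[((86,55,18),(119,86)),((86,-55,18),(312,86)),((-93,33,12.3),(160,399)),((-93,-33,12.3),(281,399)),
 ((55,63,4),(106,138)),((-55,63,4),(106,332)),((55,-63,4),(321,142)),((-55,-63,4),(321,332))]
C=[((131.5,85,0),(62,28)),((131.5,-85,0),(357,28)),((-131.5,85,0),(67,482)),((-131.5,-85,0),(360,482))]
S=[((-93,33,12.3),(657,62)),((-93,-33,12.3),(587,52)),((86,55,18),(571,205)),((86,-55,18),(445,178)),]
S=[]
def res(q,out=False):
    p=q[:3];r=[]
    for X,u in D: r.append(proj(c,place(np.array([X],float),p,95))[0]-f(u))
    for X,u in C: r.append(proj(c,place(np.array([X],float)+[q[3],0,0],p,95))[0]-f(u))
    return np.array(r) if out else np.ravel(r)
r=least_squares(res,[600,-243,0,-10],loss="soft_l1",f_scale=.5,x_scale=[1,1,.01,1]);print(r.x,np.degrees(r.x[2]));print(res(r.x,True).round(2))
# housing from scene bottom/top corners: top-front edge corners at z75
q=r.x
print("stroke-seat origin",q[:2])
for X in((86,55,18),(86,-55,18),(-93,33,19),(-93,-33,19)):
    u=proj(cs,place(np.array([X],float),q[:3],95))[0];print(X,((u-[105,120]+.5)*3.5-.5+[402,0]).round())
E
```

```text
[ 6.06913595e+02 -2.40207141e+02  1.10835012e-02 -8.79302735e+00] 0.6350378391035935
[[ 0.21 -0.38]
 [ 0.07 -0.06]
 [ 0.25 -0.25]
 [-0.56 -0.04]
 [-0.67  0.52]
 [-0.21 -0.12]
 [ 0.02  0.17]
 [ 0.82  0.26]
 [-0.07 -0.33]
 [-0.44  0.16]
 [-0.03 -0.18]
 [ 1.04  0.35]]
stroke-seat origin [ 606.91359528 -240.2071409 ]
(86, 55, 18) [572. 204.]
(86, -55, 18) [451. 171.]
(-93, 33, 19) [650.  65.]
(-93, -33, 19) [582.  48.]
```

>>> {"method": "drive_tool", "body": {
  "rows": [
    [0,0,-0.5,0],
    [0,0,-1.8,0],
    [0,0,-4.0,0],
    [0,0,-6.8,0],
    [0,0,-9.6,0],
    [0,0,-12.0,0],
    [0,0,-13.6,0],
    [0,0,-14.4,0],
    [0,0,-14.7,0]
  ]
}}

```text
time_s: 5.62
ee_pos: [582.1, 273.7, 249.6]
ee_rot: [0.0, 0.991, 0.132, -0.0]
wrist_force: [-0.2, -0.5, -4.9]
opening: 0.135
```

>>> {"method": "drive_tool", "body": {
  "rows": [
    [-0.16,0.58,0,0],
    [-0.49,1.73,0,0],
    [-0.98,3.46,0,0],
    [-1.64,5.77,0,0],
    [-2.46,8.66,0,0],
    [-3.44,12.12,0,0],
    [-4.43,15.58,0,0],
    [-5.41,19.05,0,0],
    [-6.4,22.51,0,0],
    [-7.38,25.97,0,0],
    [-8.36,29.43,0,0],
    [-9.35,32.9,0,0]
  ]
}}

```text
time_s: 7.12
ee_pos: [577.7, -70.6, 249.5]
ee_rot: [0.0, 0.991, 0.132, -0.0]
wrist_force: [0.9, 0.3, -4.9]
opening: 0.133
```

>>> {"method": "drive_tool", "body": {
  "rows": [
    [-0.98,3.46,0,0],
    [-1.8,6.35,0,0],
    [-2.51,8.85,0,0],
    [-3.12,10.97,0,0],
    [-3.61,12.7,0,0],
    [-3.99,14.04,0,0],
    [-4.29,15.1,0,0],
    [-4.51,15.87,0,0],
    [-4.67,16.45,0,0],
    [-4.76,16.77,0,0],
    [-4.76,16.77,0,0]
  ]
}}

```text
time_s: 8.5
ee_pos: [576.7, -242.4, 249.5]
ee_rot: [-0.0, 0.991, 0.133, 0.0]
wrist_force: [-0.1, 0.4, -4.9]
opening: 0.138
```

>>> {"method": "drive_tool", "body": {
  "rows": [
    [0,0,0,1.5],
    [0,0,0,4],
    [0,0,0,7],
    [0,0,0,10],
    [0,0,0,12.6],
    [0,0,0,14.1],
    [0,0,0,14.6],
    [0,0,0,14.6],
    [0,0,0,14.6]
  ]
}}

```text
time_s: 9.62
ee_pos: [576.6, -242.5, 249.6]
ee_rot: [-0.0, 1.0, 0.006, -0.0]
wrist_force: [0.7, -0.2, -4.6]
opening: 0.136
```

```bash
python3 - <<'E'
from h import *
s=sense();im=grab_frame("wrist");print(s["time_s"],s["ee_pos"],s["ee_rot"],s["wrist_force"],s["wrist_torque"],s["opening"]*87)
c,M=wcam(s);v=im[:,:,::-1].copy()
for B in [box(-98,-86,-33,33,12.3,19.3),box(86,96,-55,55,9,18),box(-55,55,63,63,0,8),box(-55,55,-63,-63,0,8),box(-140.3,122.7,-85,85,0,0)]:
    u=wproj(c,M,place(B,(606.9,-240.2,.011),95))
    for a in range(8):
        for k in(1,2,4):
            if not a&k: cv2.line(v,tuple(u[a].astype(int)),tuple(u[a|k].astype(int)),(0,0,255),1)
cv2.imwrite("pics/v5.png",cv2.resize(v,(768,576),interpolation=cv2.INTER_CUBIC)[:420])
E
```

```text
9.625 [ 576.64465235 -242.51376554  249.55833432] [-1.34041481e-05  9.99984608e-01  5.54834355e-03 -3.33097027e-06] [ 0.74650864 -0.20415555 -4.56748025] [-0.05600667  0.0361052  -0.01417413] 11.85174390938431
```

View pics/v5.png

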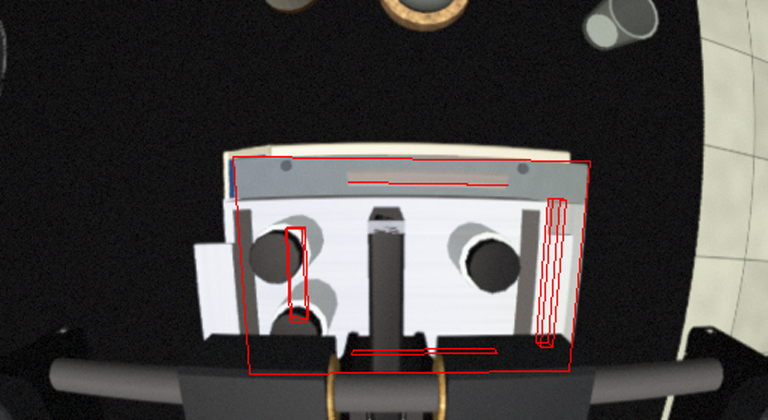

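Picture 5: the vials are standing, the left guide (348–508, 180) and the deck edges match the fitted pose, and the tongue is short of the lip. Lowering now.

>>> {"method": "drive_tool", "body": {
  "rows": [
    [0,0,0.4,0],
    [0,0,1.3,0],
    [0,0,2.5,0],
    [0,0,3.7,0],
    [0,0,4.5,0],
    [0,0,4.9,0],
    [0,0,5.0,0],
    [0,0,5.0,0]
  ],
  "newtons": 12
}}

```text
time_s: 10.68
ee_pos: [576.9, -242.7, 199.9]
ee_rot: [0.0, 1.0, 0.005, 0.0]
wrist_force: [0.6, 0.4, -4.5]
opening: 0.137
```

>>> {"method": "drive_tool", "body": {
  "rows": [
    [0,0,0.1,0],
    [0,0,0.2,0],
    [0,0,0.3,0],
    [0,0,0.4,0],
    [0,0,0.5,0],
    [0,0,0.6,0],
    [0,0,0.7,0],
    [0,0,0.7,0]
  ]
}}

```text
time_s: 11.68
ee_pos: [577.8, -242.9, 193.7]
ee_rot: [0.001, 1.0, 0.005, 0.001]
wrist_force: [1.2, 1.2, 2.3]
opening: 0.14
```

```bash
python3 -c "
from h import *
s=sense();print(s['time_s'],s['ee_pos'],s['wrist_force'],s['wrist_torque'],s['opening']*87)"
```

```text
11.675 [ 577.76825269 -242.92965254  193.67270767] [1.18637366 1.18984981 2.29829564] [ 0.00205555  0.11058831 -0.01190127] 12.160004345322227
```

```bash
python3 - <<'E'
from h import *
im=grab_frame("wrist");a=grab_frame("scene")[100:220,100:230]
t=grab_frame("top")[150:260,325:415]
v=np.vstack([cv2.resize(im[100:260,100:420],(700,350),interpolation=cv2.INTER_CUBIC),np.hstack([cv2.resize(a,None,fx=2,fy=2,interpolation=cv2.INTER_CUBIC),cv2.resize(t,(440,240),interpolation=cv2.INTER_CUBIC)])])if 0 else None
A=cv2.resize(im[100:250,110:410],(760,380),interpolation=cv2.INTER_CUBIC)
B=cv2.resize(a,(238,219),interpolation=cv2.INTER_CUBIC)
B=cv2.resize(a[:, :],(238,220),interpolation=cv2.INTER_CUBIC)
T=cv2.resize(t,(180,220),interpolation=cv2.INTER_CUBIC)
W=cv2.resize(im[150:250,330:430],(220,220),interpolation=cv2.INTER_CUBIC)
R=np.hstack([B,T,W]);R=cv2.copyMakeBorder(R,0,0,0,760-R.shape[1],cv2.BORDER_CONSTANT)
cv2.imwrite("pics/v6.png",np.vstack([A,R])[:,:,::-1])
E
```

```text
(no output)
```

View pics/v6.png

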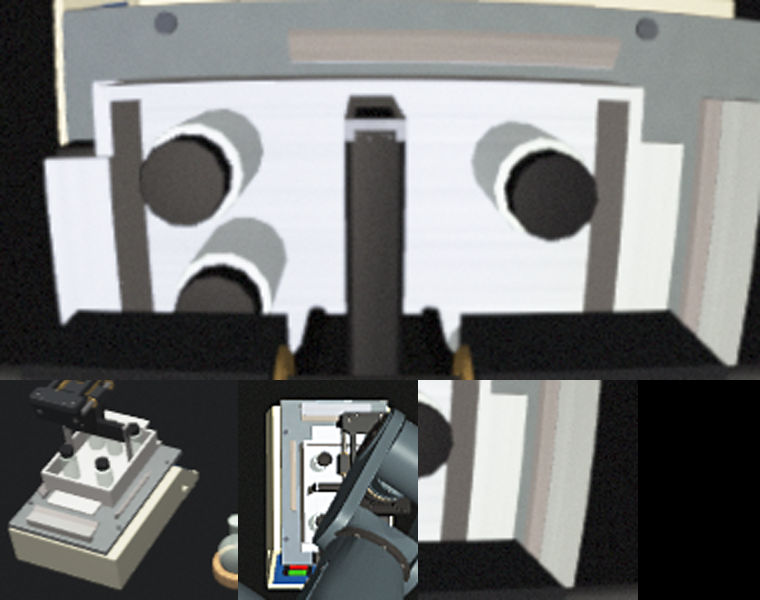

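Picture 6: the tray is over the roller at the foot end. The tongue tip (683) is clear of the lip mouth (703) and the vials are standing. Continuing to lower with a lighter grip so that the tray pivots on the roller.

>>> {"method": "drive_tool", "body": {
  "rows": [
    [0,0,0,0],
    [0,0,0.1,0],
    [0,0,0.2,0],
    [0,0,0.2,0]
  ],
  "newtons": 6
}}

```text
time_s: 12.32
ee_pos: [576.6, -242.6, 190.4]
ee_rot: [-0.0, 1.0, 0.005, -0.0]
wrist_force: [1.7, 0.2, 1.0]
opening: 0.148
```

```bash
python3 -c "
from h import *
s=sense();print(s['time_s'],s['ee_pos'],s['wrist_force'],s['wrist_torque'],s['opening']*87)"
```

```text
12.325 [ 576.59295386 -242.5582338   190.36120405] [1.71381646 0.19951103 0.99389622] [-0.08086082 -0.04158491  0.05789325] 12.892902433838488
```

>>> {"method": "drive_tool", "body": {
  "rows": [
    [0,0,0.1,0],
    [0,0,0.2,0],
    [0,0,0.3,0],
    [0,0,0.3,0]
  ]
}}

```text
time_s: 12.82
ee_pos: [576.8, -242.6, 187.6]
ee_rot: [0.0, 1.0, 0.005, 0.0]
wrist_force: [1.9, -0.2, 2.1]
opening: 0.16
```

```bash
python3 - <<'E'
from h import *
s=sense();print(s['time_s'],s['ee_pos'],s['wrist_force'],s['wrist_torque'],s['opening']*87)
im=grab_frame("wrist");a=grab_frame("scene")[100:220,100:230]
A=cv2.resize(im[100:250,110:410],(560,280),interpolation=cv2.INTER_CUBIC)
B=cv2.resize(a,(347,320),interpolation=cv2.INTER_CUBIC);B=cv2.copyMakeBorder(B,0,0,0,560-347,cv2.BORDER_CONSTANT)
cv2.imwrite("pics/v7.png",np.vstack([A,B])[:,:,::-1])
E
```

```text
12.825 [ 576.82868173 -242.59257383  187.62612602] [ 1.94770222 -0.21378789  2.13256205] [-0.15682718 -0.24011099 -0.00116029] 13.898170126534117
```

View pics/v7.png

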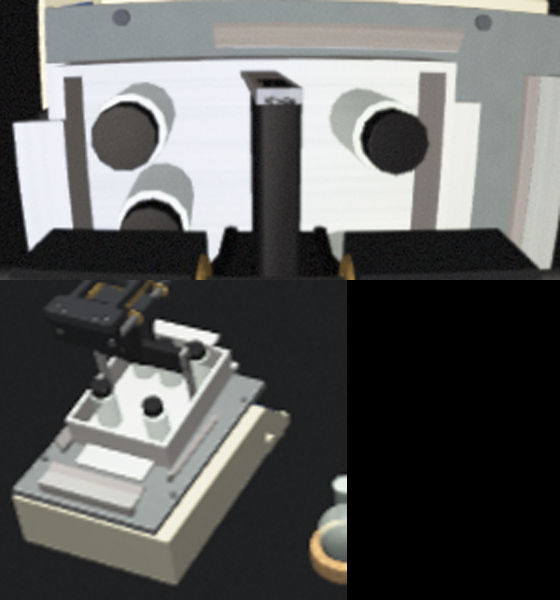

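Picture 7: the tray has pivoted nose-down about 7° on the roller with the tongue at the deck, and the vials are standing. Now I advance, following the geometry (about 39 mm forward, 3 mm lower).

>>> {"method": "drive_tool", "body": {
  "rows": [
    [0.2,0,0,0],
    [0.5,0,0.03,0],
    [0.9,0,0.06,0],
    [1.3,0,0.1,0],
    [1.7,0,0.13,0],
    [2.1,0,0.17,0],
    [2.3,0,0.19,0],
    [2.5,0,0.2,0],
    [2.5,0,0.2,0]
  ]
}}

```text
time_s: 14.05
ee_pos: [602.1, -242.2, 185.4]
ee_rot: [-0.0, 1.0, 0.005, 0.0]
wrist_force: [-0.7, 0.1, -1.6]
opening: 0.157
```

```bash
python3 -c "
from h import *
s=sense();print(s['time_s'],s['ee_pos'],s['wrist_force'],s['wrist_torque'],s['opening']*87)"
```

```text
14.05 [ 602.07284382 -242.2113693   185.38715001] [-0.74634017  0.11785326 -1.55771096] [-0.02132939  0.23837614  0.01146519] 13.678462436804468
```

>>> {"method": "drive_tool", "body": {
  "rows": [
    [0.2,0,0.02,0],
    [0.4,0,0.04,0],
    [0.6,0,0.05,0],
    [0.8,0,0.07,0],
    [0.8,0,0.07,0]
  ]
}}

```text
time_s: 14.68
ee_pos: [610.0, -242.2, 184.9]
ee_rot: [0.0, 1.0, 0.006, 0.0]
wrist_force: [-1.0, 0.3, 0.5]
opening: 0.156
```

>>> {"method": "drive_tool", "body": {
  "rows": [
    [0.1,0,0.01,0],
    [0.2,0,0.02,0],
    [0.3,0,0.03,0],
    [0.3,0,0.03,0]
  ]
}}

```text
time_s: 15.18
ee_pos: [613.5, -242.1, 184.4]
ee_rot: [0.0, 1.0, 0.005, 0.001]
wrist_force: [0.5, -0.3, -0.9]
opening: 0.153
```

>>> {"method": "drive_tool", "body": {
  "rows": [
    [0.1,0,0.01,0],
    [0.2,0,0.02,0],
    [0.2,0,0.02,0]
  ]
}}

```text
time_s: 15.55
ee_pos: [614.4, -241.9, 184.0]
ee_rot: [-0.0, 1.0, 0.006, -0.0]
wrist_force: [-0.5, -0.2, -2.6]
opening: 0.155
```

>>> {"method": "drive_tool", "body": {
  "rows": [
    [0.1,0,0,0],
    [0.2,0,0.01,0],
    [0.2,0,0.01,0]
  ]
}}

```text
time_s: 15.92
ee_pos: [614.6, -241.6, 183.9]
ee_rot: [-0.001, 1.0, 0.006, -0.002]
wrist_force: [-5.2, 1.1, 0.0]
opening: 0.154
```

>>> {"method": "drive_tool", "body": {
  "rows": [
    [0.1,0,0,0],
    [0.15,0,0,0],
    [0.15,0,0,0]
  ]
}}

```text
time_s: 16.3
ee_pos: [614.8, -241.6, 184.1]
ee_rot: [-0.001, 1.0, 0.006, -0.004]
wrist_force: [-7.0, -0.7, 1.8]
opening: 0.154
```

```bash
python3 - <<'E'
from h import *
s=sense();print(s['time_s'],s['ee_pos'],s['wrist_force'],s['wrist_torque'],s['opening']*87)
im=grab_frame("wrist");a=grab_frame("scene")[110:210,105:215];t=grab_frame("top")[150:260,325:415]
c,M=wcam(s);v=im[:,:,::-1].copy()
def T(X,t=np.radians(4.92)): # tray->seat, hooked
    d=np.asarray(X,float)-[106,0,0];return np.c_[107.5+d[:,0]*np.cos(t)+d[:,2]*np.sin(t),d[:,1],-d[:,0]*np.sin(t)+d[:,2]*np.cos(t)]
for B,col,f in [(box(86,96,-55,55,9,18),(0,0,255),lambda X:X),(box(-78,78,-60,60,36,36),(0,200,0),T),(box(-94,-74,-40,40,40,40),(0,200,0),T)]:
    u=wproj(c,M,place(f(B),(606.9,-240.2,.011),95))
    for i in range(8):
        for k in(1,2,4):
            if not i&k: cv2.line(v,tuple(u[i].astype(int)),tuple(u[i|k].astype(int)),col,1)
A=cv2.resize(v[100:250,100:440],(780,344),interpolation=cv2.INTER_CUBIC)
B=cv2.resize(a,(275,250),interpolation=cv2.INTER_CUBIC)[:,:,::-1];W=cv2.resize(im[150:240,350:440],(250,250),interpolation=cv2.INTER_CUBIC)[:,:,::-1];Tt=cv2.resize(t,(205,250),interpolation=cv2.INTER_CUBIC)[:,:,::-1]
R=np.hstack([B,W,Tt]);R=cv2.copyMakeBorder(R,0,0,0,780-R.shape[1],cv2.BORDER_CONSTANT)
cv2.imwrite("pics/v8.png",np.vstack([A,R]))
E
```

```text
16.3 [ 614.83118113 -241.59738547  184.08906579] [-7.00026667 -0.65973361  1.8427364 ] [-0.00837166  1.59171792  0.019319  ] 13.361434741286848
```

View pics/v8.png

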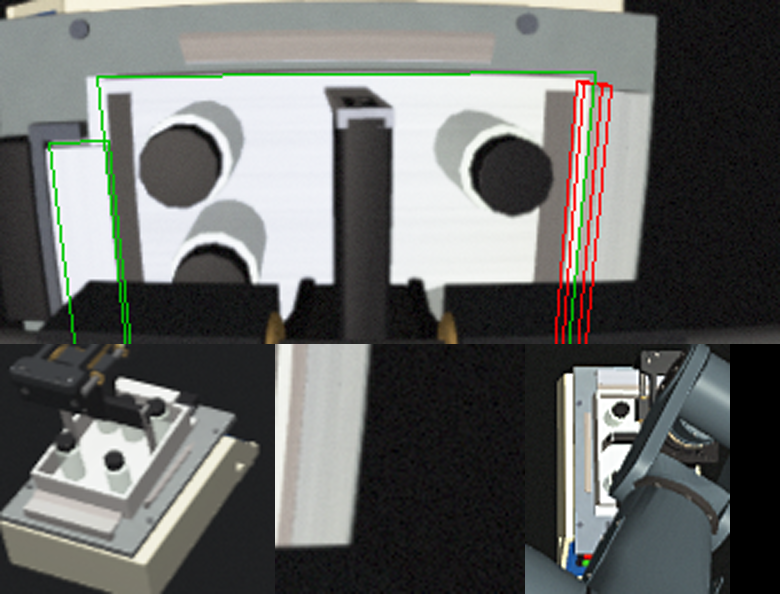

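Picture 8: the lip roof covers the tongue completely, and the hooked-pose overlay (green) fits the wall and ledge to within about 2 mm. Contact force is 7 N at the predicted stop, so the tongue is up to the stop. I let go of the bar, retreat, and turn to press the ledge.

>>> {"method": "drive_tool", "body": {
  "rows": [
    [0,0,0,0],
    [-0.1,0,0,0],
    [-0.2,0,0,0],
    [-0.2,0,0,0],
    [-0.2,0,0,0]
  ],
  "fingers": 3.5
}}

```text
time_s: 17.08
ee_pos: [616.5, -242.2, 184.5]
ee_rot: [0.0, 1.0, 0.006, 0.0]
wrist_force: [-0.6, -0.1, 0.6]
opening: 0.393
```

>>> {"method": "drive_tool", "body": {
  "rows": [
    [0,0,-0.5,0],
    [0,0,-1.5,0],
    [0,0,-3,0],
    [0,0,-5,0],
    [0,0,-7,0],
    [0,0,-8.5,0],
    [0,0,-8.5,0]
  ]
}}

```text
time_s: 17.95
ee_pos: [617.0, -242.6, 271.4]
ee_rot: [0.001, 1.0, 0.006, 0.002]
wrist_force: [-0.1, -1.0, 0.5]
opening: 0.4
```

>>> {"method": "drive_tool", "body": {
  "rows": [
    [-1,0,0,-6],
    [-2,0,0,-16],
    [-3,0,0,-26],
    [-4,0,0,-36],
    [-5,0,0,-46],
    [-6,0,0,-56],
    [-7,0,0,-66],
    [-8,0,0,-76],
    [-8.5,0,0,-85],
    [-8.6,0,0,-90],
    [-8.6,0,0,-90],
    [-8.6,0,0,-90]
  ],
  "fingers": 0
}}

```text
time_s: 19.45
ee_pos: [530.0, -242.9, 268.8]
ee_rot: [-0.0, 0.704, 0.711, -0.0]
wrist_force: [-0.3, 0.6, 0.5]
opening: 0.006
```

```bash
python3 - <<'E'
from h import *
s=sense();print(s['time_s'],s['ee_pos'],s['ee_rot'],s['wrist_force'],s['opening']*87,s["qpos"])
im=grab_frame("wrist")
c,M=wcam(s);v=im[:,:,::-1].copy()
def T(X,t=np.radians(4.92)):
    d=np.asarray(X,float)-[106,0,0];return np.c_[107.5+d[:,0]*np.cos(t)+d[:,2]*np.sin(t),d[:,1],-d[:,0]*np.sin(t)+d[:,2]*np.cos(t)]
for B,col,f in [(box(86,96,-55,55,9,18),(0,0,255),lambda X:X),(box(-98,-86,-33,33,12.3,19.3),(0,0,255),lambda X:X),(box(-78,78,-60,60,36,36),(0,200,0),T),(box(-94,-74,-40,40,40,40),(0,200,0),T)]:
    u=wproj(c,M,place(f(B),(606.9,-240.2,.011),95))
    for i in range(8):
        for k in(1,2,4):
            if not i&k: cv2.line(v,tuple(u[i].astype(int)),tuple(u[i|k].astype(int)),col,1)
cv2.imwrite("pics/v9.png",cv2.resize(v,(768,576),interpolation=cv2.INTER_CUBIC))
E
```

```text
19.45 [ 530.00871619 -242.88729736  268.801713  ] [-4.32066835e-04  7.03659967e-01  7.10536741e-01 -5.86963167e-05] [-0.29453212  0.61521009  0.46942491] 0.5530218627543296 [-6.21281395e-01  4.20916138e-01  1.48511100e+00  2.23674544e-05
  1.23643733e+00 -2.20181034e+00]
```

View pics/v9.png

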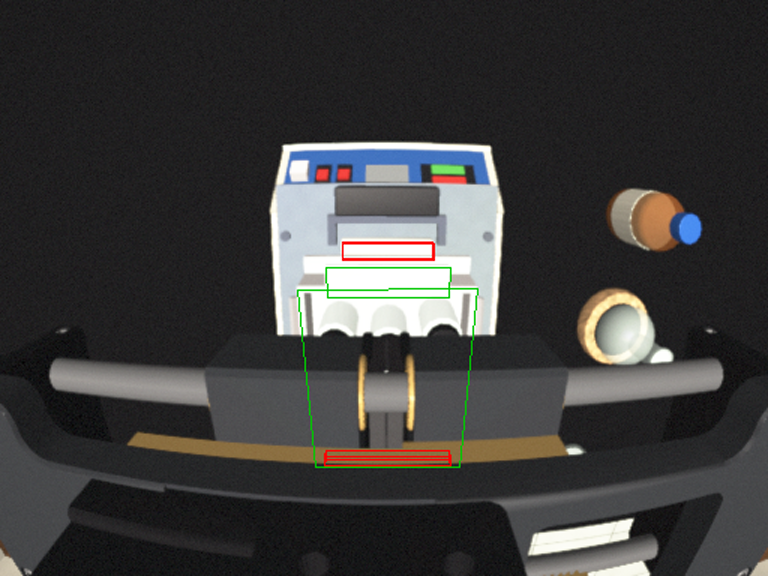

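Picture 9: the gripper is shut over the ledge (325–452, 268–297), the foot strip lies at (303–471, 257–275) with the roller just behind it, and the overlay agrees. Descending to the ledge and pressing in small steps.

>>> {"method": "drive_tool", "body": {
  "rows": [
    [0.05,-0.1,1,0],
    [0.1,-0.3,3,0],
    [0.15,-0.3,5.5,0],
    [0.15,-0.3,8,0],
    [0.15,-0.3,10,0],
    [0.15,-0.3,11,0],
    [0.15,-0.3,11.2,0],
    [0.15,-0.3,11.2,0]
  ]
}}

```text
time_s: 20.5
ee_pos: [527.5, -241.8, 157.7]
ee_rot: [0.001, 0.703, 0.711, 0.0]
wrist_force: [0.1, 1.0, -0.3]
opening: 0.005
```

>>> {"method": "drive_tool", "body": {
  "rows": [
    [0,0,0.2,0],
    [0,0,0.4,0],
    [0,0,0.6,0],
    [0,0,0.6,0]
  ]
}}

```text
time_s: 21.0
ee_pos: [527.3, -241.7, 152.0]
ee_rot: [0.0, 0.703, 0.711, 0.0]
wrist_force: [-1.1, 0.5, 4.4]
opening: 0.008
```

>>> {"method": "drive_tool", "body": {
  "rows": [
    [0,0,0.1,0],
    [0,0,0.2,0],
    [0,0,0.3,0],
    [0,0,0.3,0]
  ]
}}

```text
time_s: 21.5
ee_pos: [526.6, -241.7, 149.2]
ee_rot: [-0.0, 0.703, 0.711, -0.0]
wrist_force: [-2.9, -0.1, 6.1]
opening: 0.004
```

>>> {"method": "drive_tool", "body": {
  "rows": [
    [0,0,0.15,0],
    [0,0,0.3,0],
    [0,0,0.3,0]
  ]
}}

```text
time_s: 21.88
ee_pos: [527.1, -241.6, 144.8]
ee_rot: [-0.0, 0.703, 0.711, 0.0]
wrist_force: [0.4, -0.5, 0.6]
opening: 0.004
```

>>> {"method": "drive_tool", "body": {
  "rows": [
    [0,0,0.15,0],
    [0,0,0.3,0],
    [0,0,0.3,0]
  ]
}}

```text
time_s: 22.25
ee_pos: [527.2, -241.5, 142.0]
ee_rot: [-0.0, 0.703, 0.711, 0.0]
wrist_force: [-0.5, -0.3, -0.7]
opening: 0.011
```

>>> {"method": "drive_tool", "body": {
  "rows": [
    [0,0,0.15,0],
    [0,0,0.3,0],
    [0,0,0.3,0]
  ]
}}

```text
time_s: 22.62
ee_pos: [527.0, -241.5, 139.1]
ee_rot: [-0.0, 0.703, 0.711, -0.0]
wrist_force: [0.0, 0.9, -0.1]
opening: 0.005
```

>>> {"method": "drive_tool", "body": {
  "rows": [
    [0,0,0.2,0],
    [0,0,0.4,0],
    [0,0,0.5,0],
    [0,0,0.5,0]
  ]
}}

```text
time_s: 23.12
ee_pos: [527.2, -241.6, 135.4]
ee_rot: [0.0, 0.703, 0.711, -0.0]
wrist_force: [-2.0, 0.7, 7.2]
opening: 0.008
```

>>> {"method": "drive_tool", "body": {
  "rows": [
    [0,0,0.1,0],
    [0,0,0.2,0],
    [0,0,0.2,0]
  ]
}}

```text
time_s: 23.5
ee_pos: [527.2, -241.6, 135.3]
ee_rot: [0.001, 0.703, 0.711, -0.0]
wrist_force: [-4.7, 2.6, 17.8]
opening: 0.007
```

Firm contact at z 135, which is exactly the flat-seated ledge height. Retreating and checking.

>>> {"method": "drive_tool", "body": {
  "rows": [
    [0,0,-0.5,0],
    [0,0,-2,0],
    [0,0,-5,0],
    [0,0,-9,0],
    [0,-2,-12,0],
    [0,-5,-13,0],
    [0,-9,-13,0],
    [0,-13,-13,0],
    [0,-14,-13,0],
    [0,-14,-13,0]
  ]
}}

```text
time_s: 24.75
ee_pos: [387.5, -243.6, 262.8]
ee_rot: [0.001, 0.704, 0.711, 0.0]
wrist_force: [0.6, -0.6, 0.1]
opening: 0.005
```

```bash
python3 - <<'E'
from h import *
s=sense();print(s['time_s'],s['ee_pos'],s['wrist_force'])
im=grab_frame("wrist");a=grab_frame("scene")[110:210,105:215]
c,M=wcam(s);v=im[:,:,::-1].copy()
for B,col in [(box(-76.5,79.5,-60,60,36,36),(0,200,0)),(box(-92.5,-72.5,-40,40,40,40),(0,200,0))]:
    u=wproj(c,M,place(B,(606.9,-240.2,.011),95))
    for i in range(8):
        for k in(1,2,4):
            if not i&k: cv2.line(v,tuple(u[i].astype(int)),tuple(u[i|k].astype(int)),col,1)
A=cv2.resize(v[100:384,100:420],(400,355),interpolation=cv2.INTER_CUBIC)
W=cv2.resize(im[190:290,190:330],(400,286),interpolation=cv2.INTER_CUBIC)[:,:,::-1]
B=cv2.resize(a,(390,355),interpolation=cv2.INTER_CUBIC)[:,:,::-1]
R=np.zeros((240,790,3),np.uint8);W=cv2.resize(im[150:270,180:340],(320,240),interpolation=cv2.INTER_CUBIC)[:,:,::-1];R[:,:320]=W
t=cv2.resize(grab_frame("top")[150:260,325:415],(196,240),interpolation=cv2.INTER_CUBIC)[:,:,::-1];R[:,330:526]=t
cv2.imwrite("pics/v10.png",np.vstack([np.hstack([A,B]),R]))
E
```

```text
24.75 [ 387.53539351 -243.59214281  262.75936056] [ 0.55297121 -0.64492617  0.09760527]
```

View pics/v10.png

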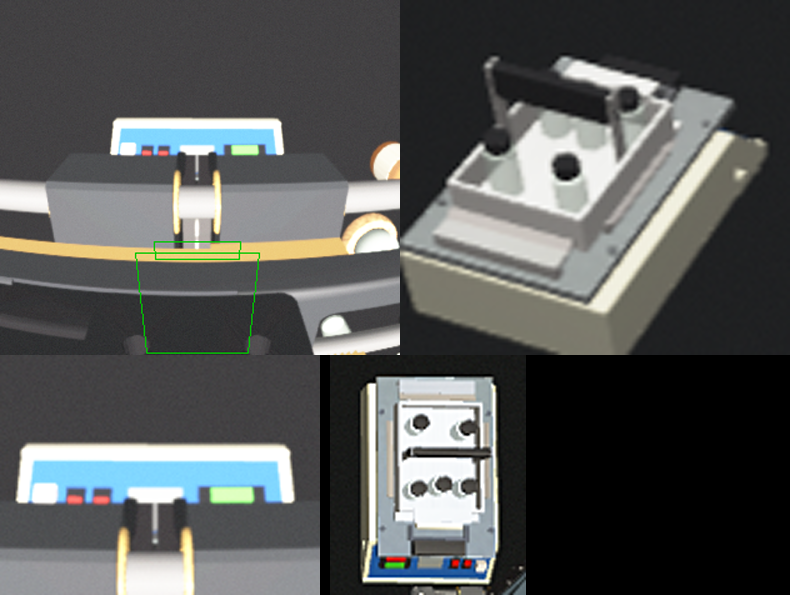

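Picture 10: the tray lies between the guides with the tongue under the lip and the ledge close in front of the catch block. All five vials are upright and the arm is clear. Handing in.

```bash
python3 -c "
from workcell import *
print(hand_in())"
```

```text
the job is handed in; nothing more can be done
None
```

I handed the job in at about 25 s of robot time. The smaller tray is seated on the shaker with all five vials standing, as far as my checks show.

- **Carry:** I gripped the tray by its bar and carried it level, with its underside about 55 mm above the tallest glassware. I set the foot on the roller and let the tray pivot nose-down about 7°. It eased to about 5° as the tongue went in.
- **Hooking in:** I slid the tongue under the lip until it met the stop. The contact force rose to 7 N within about 1 mm of where I expected the stop.
- **Pressing:** I let go of the bar and pressed the ledge with closed fingers. The reading before the snap was 6 N, below the stated 8–15 N. Readings come only at the end of each step, so the peak probably fell between two of them.
- **Last checks:**
  - The ledge then met firm contact at z = 135 mm, its height when the tray lies flat. My final check press there reached about 18 N.
  - The last scene and top views show the tray between the guides with the tongue under the lip, the vials upright and the arm clear.
  - The final wrist view was blocked by the gripper, so I did not see the roller over the foot. I infer the snap from the force drop and the ledge height.

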